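# Ready a damper for oil filling and hold its plunger drawn

## Robot

A 6-joint arm with a two-finger parallel gripper is mounted at the origin on a cart in front of the work surface, level with it; the furniture and walls round the work are solid. World frame = base frame: x ahead of the robot, y to its left, z up, the work surface at z = 0. Lengths are in m, angles in degrees, forces in N, time in s.
With the tool pointing down it reaches from about 0.3 to 0.75 m from the base axis. Payload 8.5 kg.
Tool frame: the origin (TCP) lies midway between the tips of the shut fingers; the grasp point (between the pads) lies 19 mm behind it; z points along the fingers, y is the line along which they close (so a half turn about z gives the same grasp; the last joint's range is limited). The gripper opens to 85 mm and grips with 20 to 120 N. Pads are 22 mm wide; open, the fingers measure 114 mm over their backs; the gripper's body (76 mm by 85 mm) begins 54 mm behind the grasp point. The pads swing forward as they close: fully open they stand 13 mm farther back than shut.
Start: joints at [-12.336, 21.807, 74.336, -0, 83.858, -12.336], TCP at [0.55, 0, 0.231] pointing down, gripper open.
Joint ranges: [-178.18, 178.18], [-50.72, 133.34], [12.68, 142.11], [-81.47, 261.47], [9.98, 163.14], [-165.26, 165.26]. Speed limits (degrees/s): [136.94, 136.94, 180, 180, 180, 180].

## Interface

Orientations are given as a 3x3 rotation matrix whose columns are the frame's x, y, z axes.
In Python, from rig import env, get_image, close_job gives the robot as it stands.
- The arm moves only by the tool step_arm, never from a script. Its argument "targets" is a list of rows, each a list of 2 entries, a list of its own where there are three numbers: the shift along the tool's x, y, z as a fraction of full scale, then the turn, a rotation vector about the tool's x, y, z as a fraction of full scale. In form: [[[x, y, z], [wx, wy, wz]], ...]. A call has 1 to 10 rows; each row is the pose to reach, as a shift and turn from the pose commanded when the call began, along the tool's axes at that moment; what a row does not reach only later rows make up. Full scale, the value 1, is 0.3 m for a shift and 45 degrees for a turn. A row lasts 1/12 s, in which the tool goes at most 41.7 mm and 7.16 degrees, less where a joint would pass 70% of its speed; a pose out of reach is approached as far as the arm can. A call with a number of a shift or a turn outside -1 to 1 is refused whole. A call with a gripper value outside its range is refused whole. "jaw" is the finger opening in mm, from 0 to 85.4, set as the call begins (left out, the last holds). The fingers move at their own pace and stop on an object; "grip_force" is the grip in N (left out, the last holds). Time passes only in rows, so rows that repeat a pose let the fingers close. It gives the time, the measured TCP pose, the force, the opening and the grip force at its end, in the units of the state.
- env.observe(): the state, without advancing time (a new reading comes with each control period).
- get_image(name): name is "scene" or "side" or "wrist"; returns a dict with "img" (400x640x3 uint8, red, green, blue), "z_map" (400x640 float32, m along the optical axis (not along the pixel's ray), 0 where there is no reading), "intrinsics" (3x3 intrinsics, pixels), "rvec" (rotation vector, rad) and "tvec" (3), from world to camera coordinates, as OpenCV has them. Camera axes: x right, y down, z forward; pixel columns grow to the right and rows downward; lengths in m; the calibration is good to about 2 mm. A picture is of the moment at which its call begins.
- close_job(): hands the job in; it is judged then, once.
The state is a dict: "time_s": time; "q": joint angles; "qvel": joint speeds; "joint_efforts": joint torques, N m; "position": TCP position; "tool_rot": TCP orientation; "ft_force": force on the tool from outside, world axes, zero at the start; "wrist_torque": the same for the moment, N m; "grip_width": finger opening in m; "gripper_force": force on a finger pad.
Only numpy, scipy, OpenCV 4.12 (cv2) and the standard library are available. Lean on these libraries where they do the work, as an engineer would, in place of code of your own. Each camera call takes 0.05 s, during which the arm holds its last target. There are 200 camera calls.

## Task

Get the damper ready for its oil fill: keeping it flat on the bench, slide it until the red-ringed fill port is right under the tip of the oil nozzle, with the plunger still fully down. Then take the plunger by its eye and draw it straight up, without forcing it, until the whole blue band on its rod has just come clear of the brass gland, and finish while holding it there, with the port still under the nozzle. Do not strike the filling stand, pull the plunger right out, or disturb the things lying around.

Things in the scene. Friction and masses are not known exactly. Their poses are not given: they have to be found in the camera images.
- damper: loose grey cast damper lying on the bench, 0.6 kg (slides with 3 to 8 N of drag), foot 222 x 56 x 12 mm. Origin on its underside on the axis of the upright bore; x runs along the foot to the fill port (95 mm from the bore axis), -x to the mounting ear (75 mm), z up. Barrel 50 mm across, 85 mm high with its brass gland; bore 17 mm across, its floor 12 mm above the underside
- ear (a point): centre of the hole in the damper's upright mounting ear, 42 mm above the bench. The ear is a plate 12 mm thick (along the damper's y), 34 mm long (along its x), its top 57 mm above the bench, standing on the 12 mm foot: a good place to take the damper from above and slide it
- fill_port (a point): centre of the mouth of the fill port on top of the round boss at the far end of the damper, 36 mm above the bench; hole 12 mm across, red ring 30 mm across
- gland (a point): centre of the top face of the brass gland (38 mm across) round the mouth of the bore, 85 mm above the bench
- plunger: loose steel plunger, 0.15 kg, standing in the bore: a 16 mm rod with about 1 mm play, a dark eye on top. Origin at the centre of the rod's lower end, z along the rod; fully down, the lower end rests on the bore floor 12 mm above the bench. It drops back if let go
- eye (a point): centre of the plunger's eye, 104 mm above the rod's lower end (116 mm above the bench when down), a round disc 32 mm across and 18 mm thick. Its flat sides face the plunger's own +y and -y (it may be turned in the bore): grip it across the plunger's y. The eye's collar ends about 12 mm above the gland when down
- band_foot (a point): lower edge of the blue band (10 mm wide) round the plunger's rod, 43 mm above the rod's lower end. Fully down it is hidden in the bore, 30 mm below the gland's top face, so the plunger has to rise a little over 30 mm (31 to 40) for the whole band to stand just clear
- oiler: fixed oil filling stand: blue base 120 x 170 mm, 19 mm high, steel column 290 mm high, arm 190 mm above the bench that carries the nozzle 155 mm in front of the column. Origin on the bench right below the nozzle tip; x points from the nozzle to the column, z up. The base's front edge is 95 mm behind the tip
- nozzle_tip (a point): lower end of the oil nozzle, a steel needle 4.4 mm across pointing straight down, 47 mm above the bench (11 mm above the fill port when over it). Above it a blue hub from 74 mm and an amber cartridge 29 mm across from 100 to 220 mm above the bench, with a thin black hose up to 300 mm
- oil_bottle: bystander: amber bottle, 38 mm across and 98 mm high, upright beside the stand; origin at its underside
- tweezers: bystander: steel tweezers, 124 mm long, lying flat
- burnisher: bystander: burnisher, dark shoe on a wooden grip, 114 mm long
- brush: bystander: green hand brush, 85 x 30 x 22 mm
- pad: bystander: dark sanding pad, 70 x 45 x 22 mm
- driver_red: bystander: red screwdriver, 180 mm long
- driver_green: bystander: green screwdriver, 166 mm long
Not all that is in view belongs to the job. Leave any orange or purple look-alike of the plunger alone.

How it is judged:
By the outcome, as a careful person would: the job done as asked, in the order asked, and still so for the second after the job is handed in, while the arm keeps its last pose, push and grip.
It also fails if it takes over 51 s, if anything falls off the work surface, if the arm or the gripper's body presses on something with over 40 N, if the wrist force passes 120 N, or if a joint passes its speed limit or range.

## Working session

There is one attempt and no reset: what is moved stays moved. The work goes in short steps, Python scripts to look and compute and a tool call to move; the robot and the scene stay as the last step left them, time stands still between calls to the robot, and variables do not carry over. Pictures are saved under pics/ and viewed, at most 10 in all, crops included, and the job is handed in when it is done.

Besides the shell and the picture viewer there is one more tool, called as a command line: name --argument value ..., lists and objects as JSON in quotes. step_arm: Moves the arm, as the interface text tells. Its arguments: {"type":"object","properties":{"targets":{"type":"array","items":{"type":"array"}},"jaw":{"type":"number"},"grip_force":{"type":"number"}},"required":["targets"]}

```bash
mkdir -p pics; cat > h.py <<'E'
import numpy as np, cv2, pickle
from rig import env, get_image, close_job
def snap(n,tag):
    d=get_image(n); pickle.dump(d,open(f'pics/{tag}.pkl','wb')); cv2.imwrite(f'pics/{tag}.png',d['img'][:,:,::-1]); return d
def load(tag): return pickle.load(open(f'pics/{tag}.pkl','rb'))
def world(d,u,v,z=None):
    K=np.array(d['intrinsics']);R=cv2.Rodrigues(np.array(d['rvec'],float))[0];t=np.array(d['tvec'],float).ravel()
    r=np.linalg.inv(K)@[u,v,1.]
    c=-R.T@t; w=R.T@r
    if z is None:
        Z=d['z_map'][int(round(v)),int(round(u))]; return c+Z*w
    return c+(z-c[2])/w[2]*w
def cloud(d):
    K=np.array(d['intrinsics']);R=cv2.Rodrigues(np.array(d['rvec'],float))[0];t=np.array(d['tvec'],float).ravel()
    v,u=np.mgrid[:400,:640]; r=np.stack([u,v,np.ones_like(u)],-1)@np.linalg.inv(K).T*d['z_map'][...,None]
    return (r-t)@R
def proj(d,p):
    return cv2.projectPoints(np.array(p,float).reshape(-1,3),np.array(d['rvec'],float),np.array(d['tvec'],float),np.array(d['intrinsics']),None)[0].reshape(-1,2)
E
python3 - <<'E'
from h import *
a=snap('scene','s0');b=snap('side','d0');snap('wrist','w0')
for d in (a,b): print(-cv2.Rodrigues(d['rvec'])[0].T@np.ravel(d['tvec']))
o=env.observe();print(o)
E
```

```text
[-0.35720792 -0.59648234  0.60764413]
[0.58832896 1.23074958 0.99244429]
{'time_s': 0.15, 'q': array([-1.23350632e+01,  2.18317330e+01,  7.43725365e+01, -4.07244687e-04,
        8.38571351e+01, -1.23387015e+01]), 'qvel': array([-0.13134722, -0.07624959, -0.29085358,  0.04981489,  0.03828306,
        0.02852369]), 'joint_efforts': array([ 1.94521621e-03, -4.48624384e+01, -2.31344014e+01, -1.86937300e-04,
        3.77541786e-03, -1.65174959e-05]), 'position': array([5.49778189e-01, 5.11999648e-05, 2.30870456e-01]), 'tool_rot': array([[-6.41484415e-05,  9.99999448e-01, -1.04848266e-03],
       [ 9.99999973e-01,  6.43812851e-05,  2.22044476e-04],
       [ 2.22111856e-04, -1.04846838e-03, -9.99999426e-01]]), 'ft_force': array([ 0.13899653, -0.06099372, -0.61988469]), 'wrist_torque': array([ 0.04765133,  0.02273794, -0.00793087]), 'gripper_force': 0.0, 'grip_width': 0.08503828104200861}
```

View pics/s0.png

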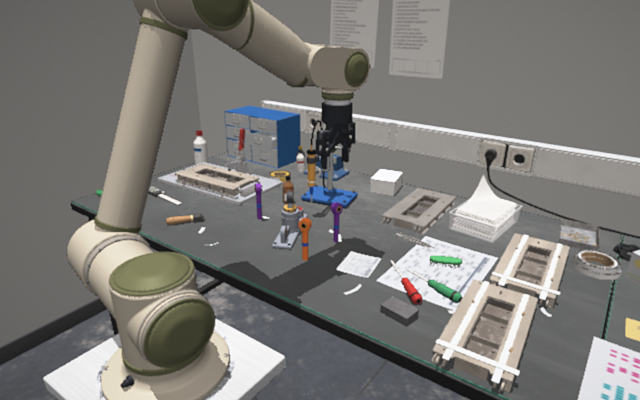

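View pics/d0.png

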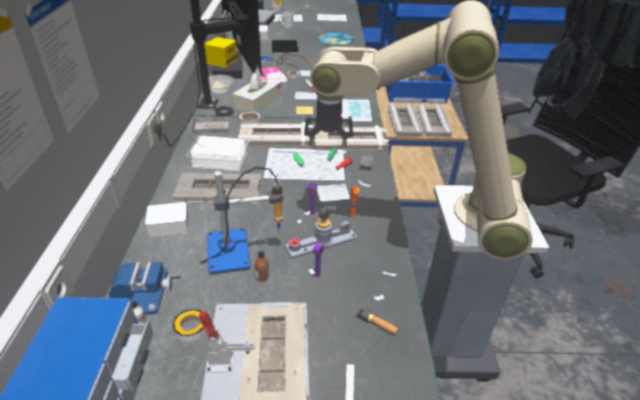

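The scene view shows the damper around (290,225), the stand at (328,195), and orange and purple decoys around it. The side view has the damper at (322,240), with the port at (294,244). I'll enlarge both.

```bash
python3 - <<'E'
from h import *
a=load('s0');b=load('d0')
ca=cv2.resize(a['img'][140:270,230:390],None,fx=5,fy=4.6,interpolation=cv2.INTER_CUBIC)
cb=cv2.resize(b['img'][160:290,200:375],None,fx=4.57,fy=4.57,interpolation=cv2.INTER_CUBIC)
cv2.imwrite('pics/cs.png',cv2.resize(a['img'][150:270,240:400],None,fx=5,fy=5,interpolation=cv2.INTER_CUBIC)[:,:,::-1])
cv2.imwrite('pics/cd.png',cv2.resize(b['img'][165:285,205:365],None,fx=5,fy=5,interpolation=cv2.INTER_CUBIC)[:,:,::-1])
E
```

```text
(no output)
```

View pics/cs.png

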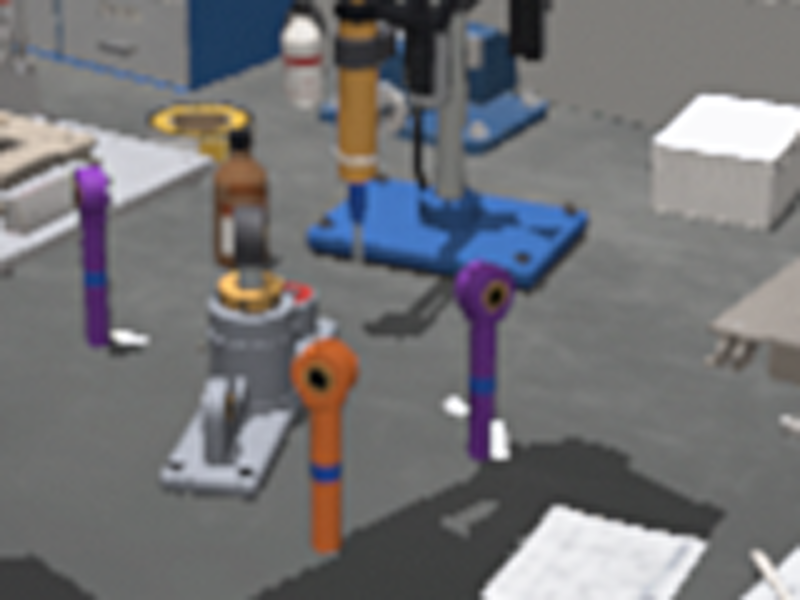

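View pics/cd.png

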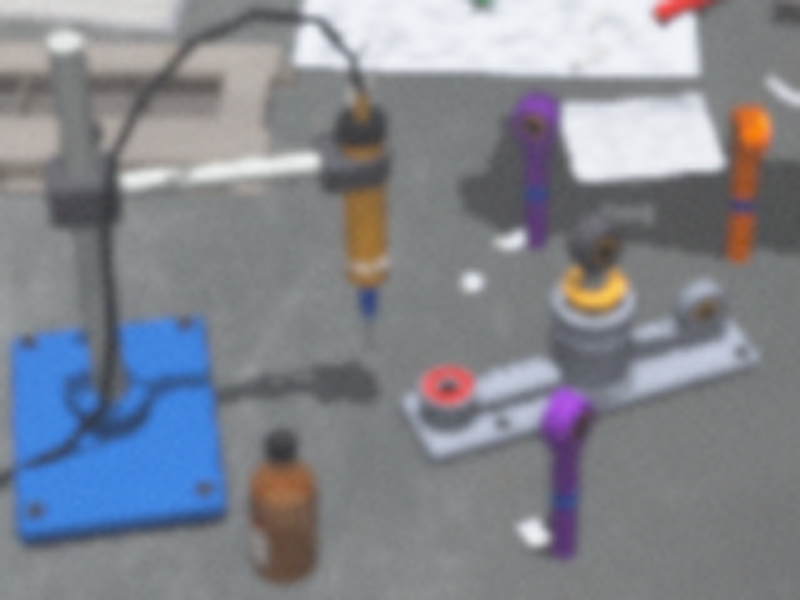

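The crops show the port at (446,385), gland at (597,288), ear at (703,305) and nozzle tip at (370,350) in the side crop. In the scene crop the tip is at (359,260) and the gland at (251,290). Three decoys stand close around the damper.

```bash
python3 - <<'E'
from h import *
np.set_printoptions(precision=4,suppress=True)
a=load('s0');b=load('d0')
S=lambda n,u,v,z:print('scene',n,world(a,240+u/5,150+v/5,z)[:2])
D=lambda n,u,v,z:print('side ',n,world(b,205+u/5,165+v/5,z)[:2])
S('tip',359,260,.047);D('tip',370,350,.047)
S('gland',251,288,.085);D('gland',597,288,.085)
S('port',300,292,.036);D('port',446,386,.036)
S('eye',250,237,.116);D('eye',596,242,.116)
S('ear',224,415,.042);D('ear',704,303,.042)
D('footA',402,402,.012);D('footB',437,457,.0);D('footC',758,355,.0);D('footD',730,318,.012)
S('footleft',163,483,0);S('footr',250,493,0)
S('pur1',98,345,0);D('pur1',563,555,0)
S('pur2',481,458,0);D('pur2',537,245,0)
S('or',326,550,0);D('or',738,260,0)
for c in [(14,335),(206,318),(225,515),(25,535)]:D('base',*c,.019)
D('bottle',285,572,0);S('bottle',240,260,0)
D('column',65,42,.29);D('columnfoot',108,395,.019)
# damper clouds
for nm,d in(('s',a),('d',b)):
    P=cloud(d).reshape(-1,3);C=d['img'].reshape(-1,3).astype(int)
    g=world(b,205+597/5,165+288/5,.085)
    ok=(d['z_map'].ravel()>0)
    r=np.hypot(*(P[:,:2]-g[:2]).T)
    m=ok&(r<.03)&(P[:,2]>.09); print(nm,'eye cloud',m.sum(),P[m].mean(0) if m.any() else '')
    m=ok&(r<.03)&(P[:,2]>.105)
    if m.sum()>5:
        q=P[m]; w,v=np.linalg.eigh(np.cov(q.T));print(w**.5*1000,v[:,0]);print(q.min(0),q.max(0))
E
```

```text
scene tip [0.6924 0.178 ]
side  tip [0.6931 0.1863]
scene gland [0.5509 0.1512]
side  gland [0.5579 0.1689]
scene port [0.6496 0.1926]
side  port [0.6467 0.2046]
scene eye [0.5527 0.1527]
side  eye [0.5594 0.1635]
scene ear [0.4819 0.1155]
side  ear [0.49   0.1306]
side  footA [0.6741 0.1939]
side  footB [0.6513 0.2283]
side  footC [0.4534 0.1311]
side  footD [0.4709 0.1099]
scene footleft [0.4598 0.1426]
scene footr [0.4798 0.0962]
scene pur1 [0.5713 0.2944]
side  pur1 [0.5751 0.3053]
scene pur2 [0.5905 0.0153]
side  pur2 [0.595  0.0267]
scene or [0.4558 0.0248]
side  or [0.4614 0.0377]
side  base [0.9172 0.1488]
side  base [0.8009 0.129 ]
side  base [0.7683 0.2979]
side  base [0.8785 0.3166]
side  bottle [0.7325 0.3229]
scene bottle [0.7311 0.3089]
side  column [0.8434 0.22  ]
side  columnfoot [0.8506 0.2009]
s eye cloud 95 [0.5524 0.1525 0.1158]
[4.4237 6.2325 8.9785] [ 0.1979  0.94   -0.2778]
[0.5393 0.1432 0.1051] [0.5732 0.1636 0.1334]
d eye cloud 115 [0.5602 0.1683 0.1175]
[5.0732 8.1195 8.4927] [ 0.3001 -0.8327 -0.4653]
[0.5448 0.1525 0.105 ] [0.5749 0.1812 0.1336]
```

step_arm --targets '[[[0.1,-0.05,-0.09],[0,0,0]],[[0.2,-0.1,-0.18],[0,0,0]],[[0.3,-0.13,-0.27],[0,0,0]],[[0.4,-0.13,-0.33],[0,0,0]],[[0.45,-0.13,-0.33],[0,0,0]],[[0.45,-0.13,-0.33],[0,0,0]],[[0.45,-0.13,-0.33],[0,0,0]]]'

```text
time_s: 0.73
position: [0.5107, 0.1353, 0.3298]
tool_rot: [[-0.002, 1.0, -0.001], [1.0, 0.002, -0.0], [-0.0, -0.001, -1.0]]
ft_force: [0.2, -0.8, 0.6]
grip_width: 0.0854
gripper_force: 0.0
```

```bash
python3 - <<'E'
from h import *
d=snap('wrist','w1'); o=env.observe(); print(o['position'],o['q']); print(-cv2.Rodrigues(d['rvec'])[0].T@np.ravel(d['tvec']))
a=load('s0')
for p in [(.693,.182,.047),(.556,.16,.085),(.486,.123,.042),(.648,.199,.036)]: print(proj(d,p))
E
```

```text
[0.51082504 0.13455624 0.32951649] [ 1.91471428e+00  1.67078581e+01  6.59791795e+01 -1.94086141e-02
  9.74094263e+01  1.90539797e+00]
[0.51069251 0.21850051 0.47247268]
[[465.23146951 110.26250777]]
[[354.79635381 133.18364572]]
[[295.26296273 157.06977119]]
[[426.73981016  95.17369993]]
```

View pics/w1.png

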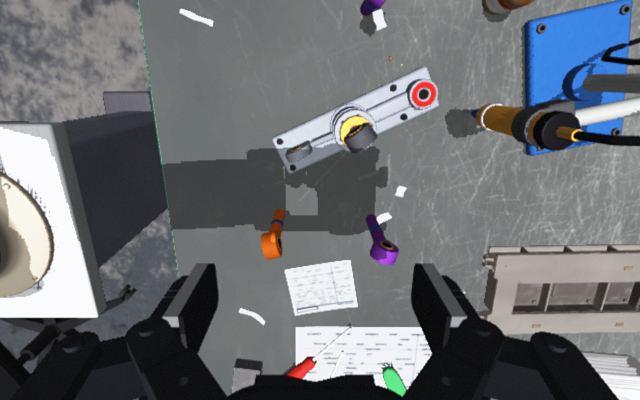

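The wrist view is clear: port ring at about (424,94), gland at (354,130), ear at (299,151), needle at about (472,112). I'll enlarge it for finer readings.

```bash
python3 - <<'E'
from h import *
d=load('w1')
cv2.imwrite('pics/cw.png',cv2.resize(d['img'][55:185,262:495],None,fx=3.43,fy=3.43,interpolation=cv2.INTER_CUBIC)[:,:,::-1])
E
```

```text
(no output)
```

View pics/cw.png

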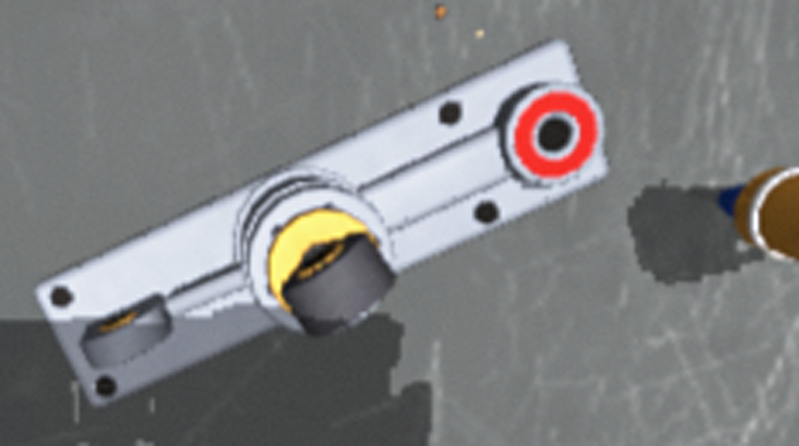

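The enlarged crop gives port centre (556,134), long foot edge from (38,287) to (566,40), and the other corner at (607,168). The eye's flats run roughly along the foot, turned slightly.

```bash
python3 - <<'E'
from h import *
np.set_printoptions(precision=4,suppress=True)
d=load('w1');a=load('s0');b=load('d0')
W=lambda u,v,z:world(d,262+u/3.43,55+v/3.43,z)
port=W(556,134,.036);e1=W(38,287,.012);e2=W(566,40,.012);e3=W(607,168,.012);e4=W(96,402,.012)
print('port',port,e1,e2,e3,e4, np.linalg.norm(e2-e1),np.linalg.norm(e3-e2))
x=e2-e1;x/=np.linalg.norm(x);x2=e3-e4;x2/=np.linalg.norm(x2);ang=np.degrees([np.arctan2(x[1],x[0]),np.arctan2(x2[1],x2[0])]);print(ang)
c=(e1+e2+e3+e4)/4;print('centre',c)
x=(x+x2)/2;x/=np.linalg.norm(x);y=np.array([-x[1],x[0],0])
print('port along',(port-c)@x,(port-c)@y)
bore=port-.095*x; ear=bore-.075*x; print('bore',bore[:2],'ear',ear[:2])
for n,dd,u0,v0,in (('s',a,240,150),('d',b,205,165)):
  for nm,p in (('port',port),('gland',[*bore[:2],.085]),('ear',[*ear[:2],.042])): print(n,nm,(proj(dd,p)-[u0,v0])*5)
# eye top edges
for t in [(285,287),(363,235),(318,335),(397,270)]: print('eye',W(*t,.125))
# eye cloud
P=cloud(d).reshape(-1,3);ok=(d['z_map'].ravel()>0)&(np.hypot(*(P-bore)[:,:2].T)<.03)
q=P[ok&(P[:,2]>.11)];print(len(q),q.mean(0));r=cv2.minAreaRect(q[:,:2].astype(np.float32)*1000);print(r)
q=P[ok&(P[:,2]>.127)];r=cv2.minAreaRect(q[:,:2].astype(np.float32)*1000);print(len(q),r)
# tip triangulate
def PM(d): return np.array(d['intrinsics'])@np.c_[cv2.Rodrigues(d['rvec'])[0],np.ravel(d['tvec'])]
T=lambda s,t:(lambda X:(X[:3]/X[3]).ravel())(cv2.triangulatePoints(PM(a),PM(b),np.array([[240+s[0]/5],[150+s[1]/5]]),np.array([[205+t[0]/5],[165+t[1]/5]])))
print('tip',T((359,260),(370,350)),'port',T((300,292),(446,386)))
# cartridge cloud
for n,dd in(('s',a),('d',b),('w',d)):
    P=cloud(dd).reshape(-1,3);m=(np.hypot(P[:,0]-.693,P[:,1]-.184)<.03)&(P[:,2]>.11)&(P[:,2]<.155)&(dd['z_map'].ravel()>0)
    q=P[m,:2]
    if len(q)>5:
        A=np.c_[2*q,np.ones(len(q))];s=np.linalg.lstsq(A,(q**2).sum(1),rcond=None)[0];print(n,len(q),q.mean(0),'circ',s[:2],(s[2]+s[0]**2+s[1]**2)**.5)
        from scipy.optimize import least_squares
        f=least_squares(lambda p:np.hypot(*(q-p).T)-.0145,[.693,.184],loss='soft_l1',f_scale=.001);print(f.x)
E
```

```text
port [0.6446 0.2003 0.036 ] [0.4549 0.1415 0.012 ] [0.6522 0.2324 0.012 ] [0.6727 0.1869 0.012 ] [0.4766 0.0949 0.012 ] 0.21725753062560843 0.049869598438350884
[24.7308 25.1369]
centre [0.5641 0.1639 0.012 ]
port along 0.0883797951271702 -0.0009975135902137377
bore [0.5585 0.1602] ear [0.4905 0.1286]
s port [[285.5223 291.631 ]]
s gland [[247.1256 279.9651]]
s ear [[215.6378 402.9546]]
d port [[449.8008 381.1138]]
d gland [[595.9814 278.5865]]
d ear [[703.1179 300.8741]]
eye [0.5417 0.1605 0.125 ]
eye [0.564  0.1757 0.125 ]
eye [0.552  0.1461 0.125 ]
eye [0.5745 0.1655 0.125 ]
14689 [0.5606 0.1461 0.3821]
((558.7354736328125, 148.56292724609375), (44.094879150390625, 40.56568908691406), 35.23741912841797)
14449 ((557.7568969726562, 148.53433227539062), (39.251773834228516, 42.805885314941406), 40.13335037231445)
tip [0.6946 0.1814 0.0441] port [0.6496 0.1967 0.0322]
s 106 [0.6855 0.1743] circ [0.689 0.177] 0.009034357161540503
[0.6955 0.1818]
d 110 [0.6928 0.1926] circ [0.6933 0.1864] 0.0103199121770863
[0.6939 0.1808]
w 599 [0.6818 0.1842] circ [0.6912 0.1822] 0.012273395069744437
[0.6938 0.1817]
```

```bash
cat >> h.py <<'E'
def red(d,c,r=.05):
    P=cloud(d).reshape(-1,3);C=d['img'].reshape(-1,3).astype(int)
    m=(C[:,0]>C[:,1]+70)&(C[:,0]>C[:,2]+70)&(d['z_map'].ravel()>0)&(np.hypot(P[:,0]-c[0],P[:,1]-c[1])<r)&(P[:,2]>.02)&(P[:,2]<.05)
    return P[m]
def eye(d,c,lo=.118,hi=.14):
    P=cloud(d).reshape(-1,3);m=(np.hypot(P[:,0]-c[0],P[:,1]-c[1])<.03)&(P[:,2]>lo)&(P[:,2]<hi)&(d['z_map'].ravel()>0);return P[m]
E
python3 - <<'E'
from h import *
np.set_printoptions(precision=4,suppress=True)
for t in('s0','d0','w1'):
    d=load(t);q=red(d,(.647,.199));print(t,len(q),q.mean(0),cv2.fitEllipse(q[:,:2].astype(np.float32)*1000) if len(q)>6 else '')
    u=proj(d,q);uc=(u.min(0)+u.max(0))/2;print('  pix',uc,world(d,*uc,.036))
    e=eye(d,(.558,.16));print('  eye',len(e),e.mean(0),cv2.minAreaRect(e[:,:2].astype(np.float32)*1000))
    P=cloud(d).reshape(-1,3);m=(np.hypot(P[:,0]-.49,P[:,1]-.128)<.025)&(P[:,2]>.048)&(P[:,2]<.065)&(d['z_map'].ravel()>0);e=P[m]
    print('  ear',len(e),e.mean(0),cv2.minAreaRect(e[:,:2].astype(np.float32)*1000))
E
```

```text
s0 8 [0.6493 0.1919 0.0377] ((649.0554809570312, 192.52401733398438), (8.322612762451172, 19.335966110229492), 126.75619506835938)
  pix [300. 208.] [0.6521 0.1945 0.036 ]
  eye 49 [0.553  0.1527 0.1264] ((555.7137451171875, 154.91966247558594), (31.2858943939209, 17.07761573791504), 37.71604537963867)
  ear 35 [0.4858 0.1232 0.0535] ((488.92181396484375, 124.71263122558594), (27.485233306884766, 12.39107608795166), 29.142330169677734)
d0 46 [0.6476 0.2021 0.0354] ((647.2245483398438, 202.1519317626953), (21.74182891845703, 29.40764808654785), 14.9097900390625)
  pix [294. 242.] [0.6473 0.2038 0.036 ]
  eye 65 [0.5609 0.1671 0.1259] ((559.9248657226562, 164.5189666748047), (29.003419876098633, 24.502056121826172), 21.487621307373047)
  ear 32 [0.4929 0.1323 0.0528] ((493.5135803222656, 131.79898071289062), (24.51645851135254, 15.586084365844727), 34.10897445678711)
w1 332 [0.6437 0.2005 0.0367] ((643.7739868164062, 200.3872528076172), (24.922109603881836, 25.018821716308594), 142.4512939453125)
  pix [423.5  94. ] [0.6439 0.2004 0.036 ]
  eye 584 [0.557  0.1617 0.128 ] ((557.5446166992188, 160.8505401611328), (31.074649810791016, 18.733909606933594), 36.4610481262207)
  ear 236 [0.4903 0.1301 0.0539] ((489.519775390625, 129.62582397460938), (30.102420806884766, 12.523958206176758), 24.401142120361328)
```

step_arm --jaw 34 --grip_force 40 --targets '[[[-0.027,-0.083,0.1],[0,0,-0.15]],[[-0.027,-0.083,0.2],[0,0,-0.3]],[[-0.027,-0.083,0.3],[0,0,-0.45]],[[-0.027,-0.083,0.333],[0,0,-0.6]],[[-0.027,-0.083,0.333],[0,0,-0.75]],[[-0.027,-0.083,0.333],[0,0,-0.9]],[[-0.027,-0.083,0.333],[0,0,-1]]]'

```text
time_s: 1.37
position: [0.4859, 0.1255, 0.2294]
tool_rot: [[-0.71, 0.704, -0.002], [0.704, 0.71, -0.0], [0.001, -0.002, -1.0]]
ft_force: [-0.4, 0.5, 0.3]
grip_width: 0.0338
gripper_force: 0.0
```

step_arm --targets '[[[0,0,0],[0,0,-0.15]],[[0,0,0],[0,0,-0.3]],[[0,0,0],[0,0,-0.45]],[[0,0,0],[0,0,-0.6]],[[0,0,0],[0,0,-0.75]],[[0,0,0],[0,0,-0.9]],[[0,0,0],[0,0,-1]]]'

```text
time_s: 1.95
position: [0.486, 0.1255, 0.2296]
tool_rot: [[-1.0, -0.004, -0.002], [-0.004, 1.0, -0.0], [0.002, -0.0, -1.0]]
ft_force: [0.4, -0.2, -0.5]
grip_width: 0.0342
gripper_force: 0.0
```

step_arm --targets '[[[0,0,0],[0,0,-0.15]],[[0,0,0],[0,0,-0.3]],[[0,0,0],[0,0,-0.45]],[[0,0,0],[0,0,-0.549]],[[0,0,0],[0,0,-0.549]],[[0,0,0],[0,0,-0.549]]]'

```text
time_s: 2.45
position: [0.486, 0.1259, 0.2299]
tool_rot: [[-0.91, -0.414, -0.001], [-0.414, 0.91, -0.0], [0.001, 0.0, -1.0]]
ft_force: [0.8, 0.4, -0.2]
grip_width: 0.0334
gripper_force: 0.0
```

step_arm --targets '[[[0,0.004,0.13],[0,0,0]],[[0,0.004,0.26],[0,0,0]],[[0,0.004,0.39],[0,0,0]],[[0,0.004,0.48],[0,0,0]],[[0,0.004,0.55],[0,0,0]],[[0,0.004,0.61],[0,0,0]],[[0,0.004,0.66],[0,0,0]],[[0,0.004,0.68],[0,0,0]],[[0,0.004,0.68],[0,0,0]]]'

```text
time_s: 3.2
position: [0.485, 0.1276, 0.0253]
tool_rot: [[-0.909, -0.416, -0.003], [-0.416, 0.909, -0.0], [0.003, 0.001, -1.0]]
ft_force: [-0.4, -0.8, 0.1]
grip_width: 0.0338
gripper_force: 0.0
```

step_arm --jaw 0 --grip_force 40 --targets '[[[0,0,0],[0,0,0]],[[0,0,0],[0,0,0]],[[0,0,0],[0,0,0]],[[0,0,0],[0,0,0]],[[0,0,0],[0,0,0]],[[0,0,0],[0,0,0]]]'

```text
time_s: 3.7
position: [0.4861, 0.1279, 0.0273]
tool_rot: [[-0.908, -0.418, 0.002], [-0.418, 0.908, -0.0], [-0.002, -0.001, -1.0]]
ft_force: [-0.7, -1.9, 7.2]
grip_width: 0.0112
gripper_force: 40.4
```

```bash
python3 - <<'E'
from h import *
d=snap('side','d1');a=snap('scene','s1')
for t in ('s1','d1'):
    d=load(t);q=red(d,(.647,.199));u=proj(d,q);print(len(q),q.mean(0),(u.min(0)+u.max(0))/2)
I=np.hstack([a['img'][150:270,240:320],load('d1')['img'][165:285,255:365][:, :80]])
cv2.imwrite('pics/j1.png',cv2.resize(I,None,fx=5,fy=5,interpolation=cv2.INTER_CUBIC)[:,:,::-1])
o=env.observe();print(o['position'],o['ft_force'],o['wrist_torque'])
E
```

```text
Traceback (most recent call last):
  File "h.py", line 18, in proj
    return cv2.projectPoints(np.array(p,float).reshape(-1,3),np.array(d['rvec'],float),np.array(d['tvec'],float),np.array(d['intrinsics']),None)[0].reshape(-1,2)
           ^^^^^^^^^^^^^^^^^^^^^^^^^^^^^^^^^^^^^^^^^^^^^^^^^^^^^^^^^^^^^^^^^^^^^^^^^^^^^^^^^^^^^^^^^^^^^^^^^^^^^^^^^^^^^^^^^^^^^^^^^^^^^^^^^^^^^^^^^^^^^^^^
AttributeError: 'NoneType' object has no attribute 'reshape'
```

step_arm --targets '[[[-0.007,-0.007,0],[0,0,0]],[[-0.02,-0.02,0],[0,0,0]],[[-0.035,-0.035,0],[0,0,0]],[[-0.05,-0.05,0],[0,0,0]],[[-0.065,-0.065,0],[0,0,0]],[[-0.08,-0.08,0],[0,0,0]],[[-0.095,-0.096,0],[0,0,0]],[[-0.106,-0.107,0],[0,0,0]],[[-0.112,-0.114,0],[0,0,0]],[[-0.112,-0.114,0],[0,0,0]]]'

```text
time_s: 4.63
position: [0.5292, 0.1115, 0.0273]
tool_rot: [[-0.908, -0.419, -0.002], [-0.419, 0.908, 0.001], [0.002, 0.001, -1.0]]
ft_force: [-7.9, 2.8, 11.8]
grip_width: 0.0116
gripper_force: 41.7
```

```bash
python3 - <<'E'
from h import *
snap('side','d2');snap('scene','s2')
for t in ('d1','s2','d2'):
    d=load(t);q=red(d,(.67,.19),.07);
    if len(q): u=proj(d,q);uc=(u.min(0)+u.max(0))/2;print(t,len(q),q.mean(0),uc,world(d,*uc,.036))
I=np.hstack([load('s2')['img'][155:275,255:335],load('d2')['img'][180:300,260:340]])
cv2.imwrite('pics/j2.png',cv2.resize(I,None,fx=5,fy=5,interpolation=cv2.INTER_CUBIC)[:,:,::-1])
o=env.observe();print(o['position'],o['tool_rot'],o['ft_force'],o['wrist_torque'])
E
```

```text
d1 47 [0.64736815 0.20291597 0.03634532] [294. 242.] [0.64733416 0.2037899  0.036     ]
d2 32 [0.68731664 0.1888445  0.035158  ] [280.5 238. ] [0.68881809 0.18747537 0.036     ]
[0.52922422 0.11151771 0.02733456] [[-9.07936223e-01 -4.19104379e-01 -1.82609371e-03]
 [-4.19105597e-01  9.07937439e-01  3.26298490e-04]
 [ 1.52122572e-03  1.06158431e-03 -9.99998279e-01]] [-7.63320271  2.77964615 10.57267152] [0.36386215 1.05347576 0.49912766]
```

View pics/j2.png

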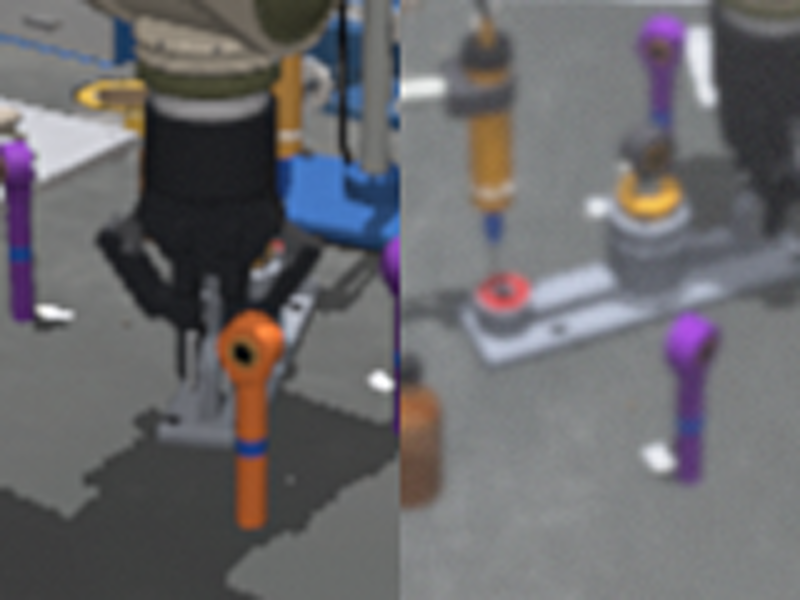

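step_arm --targets '[[[-0.006,-0.005,0],[0,0,0]],[[-0.012,-0.01,0],[0,0,0]],[[-0.017,-0.015,0],[0,0,0]],[[-0.017,-0.015,0],[0,0,0]],[[-0.017,-0.015,0],[0,0,0]]]'

```text
time_s: 5.15
position: [0.5353, 0.1096, 0.0273]
tool_rot: [[-0.908, -0.419, -0.003], [-0.419, 0.908, 0.0], [0.002, 0.002, -1.0]]
ft_force: [-8.8, 2.5, 11.6]
grip_width: 0.0114
gripper_force: 41.7
```

```bash
python3 - <<'E'
from h import *
from scipy.optimize import least_squares
snap('side','d3');snap('scene','s3')
for t in ('s3','d3'):
    d=load(t);q=red(d,(.67,.19),.07);
    if len(q): u=proj(d,q);uc=(u.min(0)+u.max(0))/2;print(t,len(q),q.mean(0),uc,world(d,*uc,.036))
d=load('d3')
print('d tip',proj(d,[.694,.182,.047]),'port if right',proj(d,[.694,.182,.036]))
# expected offset between gray-read bias: port at wrist estimate vs seen
print(proj(load('d0'),[.6445,.2003,.036]))
I=d['img'][195:265,250:330]
cv2.imwrite('pics/j3.png',cv2.resize(I,None,fx=8,fy=8,interpolation=cv2.INTER_CUBIC)[:,:,::-1])
o=env.observe();print(o['position'],o['ft_force'])
E
```

```text
s3 1 [0.70588721 0.18715938 0.03648706] [312. 203.] [0.70679377 0.18782763 0.036     ]
d3 30 [0.69474191 0.18884347 0.03559883] [278.5 237.5] [0.69499635 0.18544617 0.036     ]
d tip [[278.80789729 234.02547542]] port if right [[278.91490897 236.73726122]]
[[295.00366955 241.22439895]]
[0.53530062 0.10963466 0.02734009] [-8.34665087  3.29415796 11.82300892]
```

View pics/j3.png

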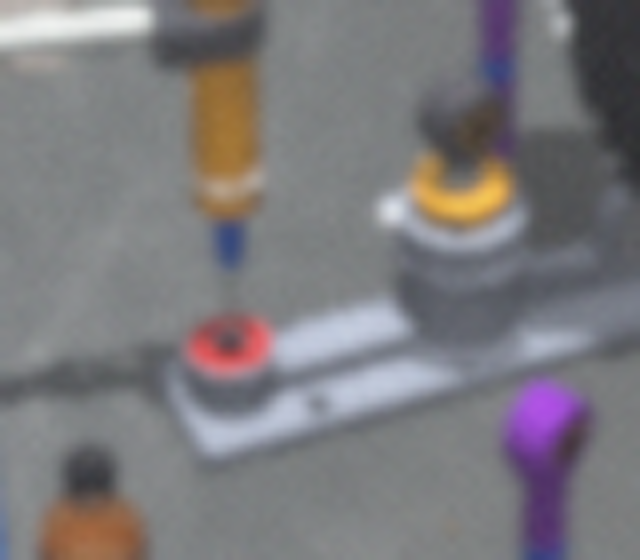

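The port and needle line up to within 1–2 mm: port at (229,343) in the crop, needle directly above it. Releasing and rising.

step_arm --jaw 36 --targets '[[[0,0,0],[0,0,0]],[[0,0,0],[0,0,0]],[[0,0,0],[0,0,0]],[[0,0,0],[0,0,0]]]'

```text
time_s: 5.58
position: [0.5371, 0.1089, 0.0264]
tool_rot: [[-0.909, -0.418, 0.0], [-0.418, 0.909, 0.0], [-0.0, -0.0, -1.0]]
ft_force: [-0.0, -0.3, 0.9]
grip_width: 0.0362
gripper_force: 0.0
```

step_arm --targets '[[[0,0,-0.03],[0,0,0]],[[0,0,-0.1],[0,0,0]],[[0,0,-0.2],[0,0,0]],[[0,0,-0.3],[0,0,0]],[[0,0,-0.4],[0,0,0]],[[0,0,-0.5],[0,0,0]],[[0,0,-0.6],[0,0,0]],[[0,0,-0.7],[0,0,0]],[[0,0,-0.75],[0,0,0]],[[0,0,-0.75],[0,0,0]]]'

```text
time_s: 6.42
position: [0.5379, 0.109, 0.2558]
tool_rot: [[-0.908, -0.418, 0.008], [-0.418, 0.908, -0.0], [-0.007, -0.003, -1.0]]
ft_force: [0.7, 0.0, 0.1]
grip_width: 0.0362
gripper_force: 0.0
```

```bash
python3 - <<'E'
from h import *
np.set_printoptions(precision=4,suppress=True)
for n,t in (('side','d4'),('scene','s4'),('wrist','w4')):
    d=snap(n,t);q=red(d,(.69,.182),.05)
    if len(q)>5: u=proj(d,q);uc=(u.min(0)+u.max(0))/2;print(t,len(q),q.mean(0),uc,world(d,*uc,.036))
    e=eye(d,(.607,.142))
    if len(e)>5: print('  eye',len(e),e.mean(0),cv2.minAreaRect(e[:,:2].astype(np.float32)*1000))
    P=cloud(d).reshape(-1,3);m=(np.hypot(P[:,0]-.539,P[:,1]-.110)<.025)&(P[:,2]>.048)&(P[:,2]<.065)&(d['z_map'].ravel()>0);e=P[m]
    if len(e)>5:print('  ear',len(e),e.mean(0),cv2.minAreaRect(e[:,:2].astype(np.float32)*1000))
o=env.observe();print(o['position'],o['q'])
E
```

```text
d4 28 [0.6951 0.1891 0.036 ] [278.5 237.5] [0.695  0.1854 0.036 ]
  eye 57 [0.6101 0.1503 0.1266] ((609.9317626953125, 147.1148223876953), (26.628490447998047, 19.611621856689453), 25.464061737060547)
  ear 30 [0.5421 0.1147 0.0532] ((541.6240234375, 114.84036254882812), (25.602741241455078, 15.31823444366455), 32.39458084106445)
  eye 47 [0.6009 0.1352 0.1273] ((602.8195190429688, 136.7470703125), (20.819839477539062, 17.5635986328125), 36.99739074707031)
  ear 11 [0.5303 0.1078 0.0524] ((530.7444458007812, 108.35383605957031), (22.443010330200195, 4.706037521362305), 45.10120391845703)
w4 237 [0.6913 0.1835 0.0368] [317.  298.5] [0.693  0.1838 0.036 ]
  eye 661 [0.6021 0.1406 0.1279] ((605.52978515625, 142.71859741210938), (30.674776077270508, 18.740392684936523), 38.423248291015625)
  ear 335 [0.5369 0.1101 0.0539] ((537.9161987304688, 110.87919616699219), (30.967529296875, 12.46306324005127), 24.54567527770996)
[0.5365 0.109  0.2507] [  -0.9145   20.8342   72.6043    0.0013   86.6443 -115.6108]
```

View pics/w4.png

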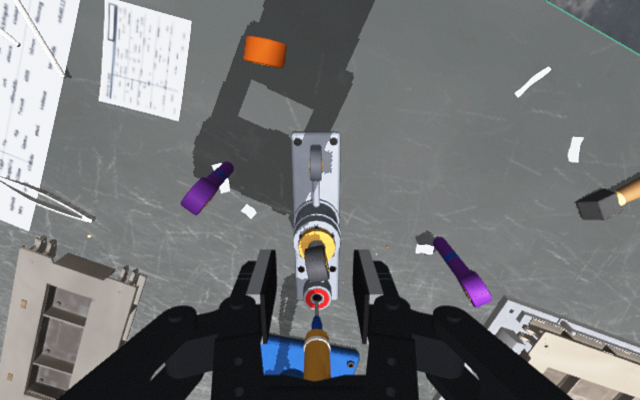

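The wrist view shows the needle in line with the port at (317,298). I'll compare cartridge axis and port within this one camera and measure the eye.

```bash
python3 - <<'E'
from h import *
from scipy.optimize import least_squares
np.set_printoptions(precision=4,suppress=True)
for t in ('w4','d4','s4'):
    d=load(t)
    P=cloud(d).reshape(-1,3);m=(np.hypot(P[:,0]-.693,P[:,1]-.184)<.03)&(P[:,2]>.11)&(P[:,2]<.16)&(d['z_map'].ravel()>0);q=P[m,:2]
    f=least_squares(lambda p:np.hypot(*(q-p).T)-.0145,[.693,.184],loss='soft_l1',f_scale=.001);print(t,len(q),'cartridge',f.x)
d=load('w4')
m=(np.hypot(P[:,0],P[:,1])<0)
# ring by ellipse in image
C=d['img'].astype(int);mk=((C[...,0]>C[...,1]+70)&(C[...,0]>C[...,2]+70)).astype(np.uint8);mk[:270]=0;mk[330:]=0;mk[:,:290]=0;mk[:,345:]=0
pts=np.argwhere(mk)[:,::-1];el=cv2.minEnclosingCircle(pts.astype(np.float32));print(el,world(d,*el[0],.036))
print('tip px if at port',proj(d,[*world(d,*el[0],.036)[:2],.047]), proj(d,[*world(d,*el[0],.036)[:2],.074]))
for r in range(288,332,2): print(r,C[r,308:328].sum(1)//3)
E
```

```text
w4 1013 cartridge [0.6932 0.1829]
d4 114 cartridge [0.6937 0.1812]
s4 121 cartridge [0.695  0.1821]
((317.0, 298.5), 11.543496131896973) [0.693  0.1838 0.036 ]
tip px if at port [[317.0675 304.062 ]] [[317.2487 318.983 ]]
288 [129 182 193 203 204 172 165 158 151 146 164 154 160 176 211 206 194 175
 114  66]
290 [128 126 108  88  84  94 108 112 110 111 110 108 110 112 117 137 159 175
 208 188]
292 [ 80  70  69  69  70  70  91 112 120 126 122 120 117 112 111 110 110 119
 149 182]
294 [ 68  68  70  78 100 106  73  59  53  64  91 116 154 178 136 115 110 110
 111 134]
296 [ 69  71  84 105  91  38  13   6  13   8  14  17  38  94 165 190 123 109
 111 114]
298 [ 68  74 100 118  75  26  11   8  15  17  17  15  19  52 133 189 121 109
 109 112]
300 [ 70  71  86 106 110  78  52  42  40  31  33  51  72 111 150 170 120 110
 109 111]
302 [ 69  70  74  84 104 124 111  78  78  82 115 173 182 161 157 125 112 110
 110 126]
304 [ 80  70  71  71  72  77  85  76  79  83 112 153 126 108 109 110 109 111
 138 183]
306 [118 109  89  75  88 110 115  85  77  80  95 110 109 108 111 130 168 193
 188 173]
308 [129
[... 335 characters left out ...]
132]
316 [129 126 130 132 133 121  82  46  41  40  61 106 127 127 129 126 128 125
 126 127]
318 [133 133 134 131 118  70  39  37  40  38  38  50  91 126 129 127 125 125
 124 126]
320 [131 133 136 135 109  52  41  44  41  41  38  36  62 105 129 127 125 128
 128 125]
322 [138 142 139 123  64  43  40  43  43  44  42  40  45  79 125 126 124 123
 124 124]
324 [145 141 134  99  48  40  43  44  43  42  41  41  36  53  96 125 127 123
 123 121]
326 [138 139 127  98  47  41  46  47  44  43  45  41  37  53  93 127 129 125
 125 125]
328 [140 145 142 109  52  49  48  50  51  51  48  42  40  55 101 135 132 131
 127 125]
330 [130 124 104  79  69  73  72  73  73  73  72  69  69  68  79 108 128 138
 137 136]
```

step_arm --jaw 42 --targets '[[[-0.07,0.002,0],[0,0,-0.14]],[[-0.16,0.004,0],[0,0,-0.284]],[[-0.23,0.005,0],[0,0,-0.284]],[[-0.258,0.005,0],[0,0,-0.284]],[[-0.258,0.005,0],[0,0,-0.284]],[[-0.258,0.005,0],[0,0,-0.284]],[[-0.258,0.005,0],[0,0,-0.284]]]'

```text
time_s: 7.15
position: [0.6059, 0.1424, 0.2508]
tool_rot: [[-0.794, -0.608, -0.002], [-0.608, 0.794, -0.0], [0.001, 0.001, -1.0]]
ft_force: [-0.6, 0.0, -0.6]
grip_width: 0.0419
gripper_force: 0.0
```

```bash
python3 - <<'E'
from h import *
np.set_printoptions(precision=4,suppress=True)
d=snap('wrist','w5');e=eye(d,(.607,.142));print(len(e),cv2.minAreaRect(e[:,:2].astype(np.float32)*1000))
e=eye(d,(.607,.142),.122,.129);print(len(e),cv2.minAreaRect(e[:,:2].astype(np.float32)*1000))
q=red(d,(.69,.182));print(len(q), q.mean(0) if len(q) else '')
o=env.observe();print(o['position'],o['tool_rot'])
E
```

```text
799 ((605.8047485351562, 142.75303649902344), (30.480854034423828, 18.31272315979004), 37.05425262451172)
310 ((605.9987182617188, 142.91226196289062), (29.710403442382812, 18.303539276123047), 36.98667526245117)
285 [0.6912 0.1831 0.0368]
[0.6059 0.1424 0.2512] [[-0.7937 -0.6083 -0.001 ]
 [-0.6083  0.7937 -0.0001]
 [ 0.0008  0.0005 -1.    ]]
```

step_arm --targets '[[[0,0.001,0.1],[0,0,0]],[[0,0.001,0.2],[0,0,0]],[[0,0.001,0.29],[0,0,0]],[[0,0.001,0.36],[0,0,0]],[[0,0.001,0.42],[0,0,0]],[[0,0.001,0.47],[0,0,0]],[[0,0.001,0.503],[0,0,0]],[[0,0.001,0.503],[0,0,0]],[[0,0.001,0.503],[0,0,0]]]'

```text
time_s: 7.95
position: [0.6064, 0.1428, 0.101]
tool_rot: [[-0.794, -0.608, 0.0], [-0.608, 0.794, 0.0], [-0.0, -0.0, -1.0]]
ft_force: [0.2, -1.4, 0.6]
grip_width: 0.042
gripper_force: 0.0
```

step_arm --jaw 0 --grip_force 45 --targets '[[[0,0,0],[0,0,0]],[[0,0,0],[0,0,0]],[[0,0,0],[0,0,0]],[[0,0,0],[0,0,0]],[[0,0,0],[0,0,0]],[[0,0,0],[0,0,0]]]'

```text
time_s: 8.45
position: [0.6068, 0.1431, 0.1018]
tool_rot: [[-0.793, -0.609, 0.002], [-0.609, 0.793, 0.0], [-0.002, -0.001, -1.0]]
ft_force: [-0.8, 0.6, 6.4]
grip_width: 0.0173
gripper_force: 44.7
```

```bash
python3 - <<'E'
from h import *
o=env.observe();print(o['position'],o['ft_force'],o['wrist_torque'],o['grip_width'],o['gripper_force'])
d=snap('side','d6');q=red(d,(.69,.182));u=proj(d,q);uc=(u.min(0)+u.max(0))/2;print(len(q),q.mean(0),uc)
E
```

```text
[0.60680912 0.14311098 0.10183701] [-0.77233831  0.61087642  6.35628492] [ 0.17063148  0.28899514 -0.02297577] 0.017332274807782495 44.74475370300979
30 [0.69472036 0.18907041 0.03580916] [278.5 237.5]
```

step_arm --targets '[[[0,0,-0.004],[0,0,0]],[[0,0,-0.01],[0,0,0]],[[0,0,-0.017],[0,0,0]],[[0,0,-0.024],[0,0,0]],[[0,0,-0.031],[0,0,0]],[[0,0,-0.038],[0,0,0]],[[0,0,-0.045],[0,0,0]],[[0,0,-0.052],[0,0,0]],[[0,0,-0.059],[0,0,0]],[[0,0,-0.059],[0,0,0]]]'

```text
time_s: 9.33
position: [0.6066, 0.143, 0.1187]
tool_rot: [[-0.793, -0.609, 0.001], [-0.609, 0.793, -0.0], [-0.001, -0.0, -1.0]]
ft_force: [0.1, 0.3, -1.6]
grip_width: 0.0173
gripper_force: 43.9
```

```bash
python3 - <<'E'
from h import *
o=env.observe();print(o['position'],o['ft_force'],o['wrist_torque'],o['grip_width'],o['gripper_force'])
d=snap('side','d7');q=red(d,(.69,.182));u=proj(d,q);uc=(u.min(0)+u.max(0))/2;print(len(q),q.mean(0),uc)
E
```

```text
[0.60655526 0.14296222 0.11873802] [ 0.14136784  0.25186812 -1.56420792] [ 0.01384735  0.02041247 -0.04873086] 0.017294456860513067 43.880861577999895
30 [0.69482571 0.18803961 0.03486199] [278.5 237.5]
```

step_arm --targets '[[[0,0,-0.006],[0,0,0]],[[0,0,-0.013],[0,0,0]],[[0,0,-0.02],[0,0,0]],[[0,0,-0.027],[0,0,0]],[[0,0,-0.034],[0,0,0]],[[0,0,-0.041],[0,0,0]],[[0,0,-0.048],[0,0,0]],[[0,0,-0.055],[0,0,0]],[[0,0,-0.061],[0,0,0]],[[0,0,-0.061],[0,0,0]]]'

```text
time_s: 10.22
position: [0.6066, 0.1429, 0.137]
tool_rot: [[-0.794, -0.608, 0.001], [-0.608, 0.794, 0.0], [-0.001, -0.0, -1.0]]
ft_force: [-0.1, -0.5, -2.4]
grip_width: 0.0178
gripper_force: 43.9
```

step_arm --targets '[[[0,0,0],[0,0,0]],[[0,0,0],[0,0,0]],[[0,0,0],[0,0,0]],[[0,0,0],[0,0,0]],[[0,0,0],[0,0,0]],[[0,0,0],[0,0,0]]]'

```text
time_s: 10.72
position: [0.6064, 0.143, 0.1365]
tool_rot: [[-0.793, -0.609, -0.0], [-0.609, 0.793, 0.0], [0.0, 0.0, -1.0]]
ft_force: [0.3, -0.5, -1.0]
grip_width: 0.0177
gripper_force: 43.9
```

```bash
python3 - <<'E'
from h import *
o=env.observe();print(o['position'],o['ft_force'],o['grip_width'],o['gripper_force'])
d=snap('side','d8');q=red(d,(.69,.182));u=proj(d,q);uc=(u.min(0)+u.max(0))/2;print(len(q),q.mean(0),uc)
cv2.imwrite('pics/j8.png',cv2.resize(d['img'][180:260,260:340],None,fx=7,fy=7,interpolation=cv2.INTER_CUBIC)[:,:,::-1])
E
```

```text
[0.60638052 0.14296605 0.13645458] [ 0.2853462  -0.4659113  -1.03526106] 0.017729316475327665 43.88542671809773
30 [0.69475078 0.18878432 0.03554464] [278.5 237.5]
```

View pics/j8.png

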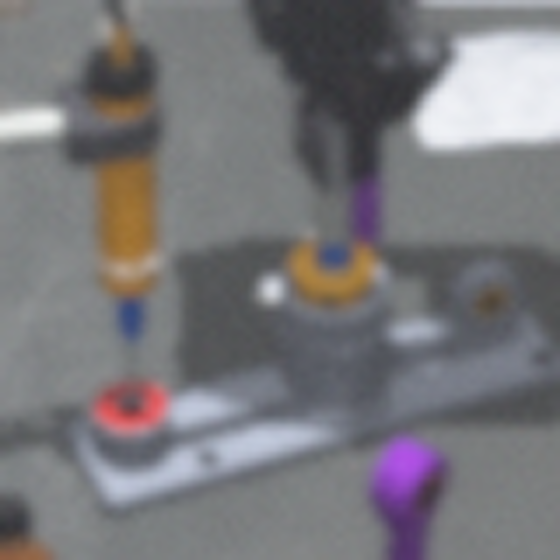

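The blue band stands above the gland at about (332,255), and the port and needle are still lined up. Checking the band's height numerically.

```bash
python3 - <<'E'
from h import *
np.set_printoptions(precision=2,suppress=True)
d=load('d8')
b=np.array([.607,.1427])
c=-cv2.Rodrigues(d['rvec'])[0].T@np.ravel(d['tvec']);n=c[:2]-b;n/=np.linalg.norm(n);f=b+.008*n
for z in (.085,.0897,.0997):print(z,proj(d,[*f,z]))
print('gland',proj(d,[*b,.085]),proj(d,[*(b+.019*n),.085]),proj(d,[*(b-.019*n),.085]))
for v in range(206,226): print(v,d['img'][v,307].tolist(),d['img'][v,308].tolist())
E
```

```text
0.085 [[308.14 218.31]]
0.0897 [[308.15 217.11]]
0.0997 [[308.18 214.55]]
gland [[308.16 216.61]] [[308.11 220.67]] [[308.21 212.63]]
206 [91, 92, 95] [94, 94, 98]
207 [97, 100, 101] [98, 98, 102]
208 [107, 109, 108] [104, 103, 106]
209 [107, 109, 108] [108, 110, 112]
210 [109, 112, 113] [110, 111, 111]
211 [108, 112, 112] [107, 109, 110]
212 [110, 111, 111] [107, 109, 110]
213 [110, 112, 113] [107, 108, 110]
214 [100, 105, 115] [97, 101, 112]
215 [79, 88, 118] [80, 89, 117]
216 [64, 80, 122] [69, 83, 121]
217 [79, 86, 116] [81, 85, 115]
218 [115, 105, 106] [119, 108, 103]
219 [148, 123, 88] [147, 121, 84]
220 [164, 127, 71] [164, 127, 71]
221 [155, 120, 68] [157, 122, 65]
222 [124, 102, 65] [132, 105, 64]
223 [111, 95, 82] [120, 101, 83]
224 [110, 107, 106] [116, 110, 107]
225 [108, 109, 118] [109, 111, 117]
```

```bash
python3 -c "
from rig import close_job
print(close_job())"
```

```text
the job is handed in; nothing more can be done
None
```

I handed the job in with the fill port within about 2 mm of directly under the nozzle tip. The plunger is held by its eye, drawn up about 35 mm with the whole blue band clear of the gland; the stand, bystanders and look-alikes showed no sign of contact.

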